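# Set out a glaze batch on the colour board

## Robot

A 6-joint arm with a two-finger parallel gripper is mounted at the origin on the work surface; the furniture and walls round the work are solid. World frame = base frame: x ahead of the robot, y to its left, z up, the work surface at z = 0. Lengths are in mm, angles in rad, forces in N, time in s.
With the tool pointing down it reaches from about 350 to 950 mm from the base axis. Payload 17.4 kg.
Tool frame: the origin (TCP) lies at the very end of the fingers, on their centre line; the grasp point (between the pads) lies 19 mm behind it (manip.hold_point_z is the distance from the TCP to the grasp point, in mm); z points along the fingers, y is the line along which they close (so a half turn about z gives the same grasp; the last joint's range is limited). The gripper opens to 93 mm and grips with 3 to 60 N. Pads are 15 mm wide; open, the fingers measure 128 mm over their backs; the gripper's body (75 mm by 188 mm) begins 65 mm behind the grasp point.
Start: joints at [-0.038, 0.116, 1.442, -0, 1.584, -0.038], TCP at [675.005, -0.009, 218.646] pointing down, gripper open.
Joint ranges: [-2.83, 2.83], [-0.83, 2.19], [0.07, 2.5], [-1.14, 4.28], [0.01, 3], [-2.97, 2.97]. Speed limits (rad/s): [1.89, 1.89, 2.22, 3.14, 3.14, 3.14].

## Interface

Orientations are given as a unit quaternion [x, y, z, w].
In Python, from workcell import manip gives the robot as it stands.
- The arm moves only by the tool play_rows, never from a script. Its argument "commands" is a list of rows, each a list of 2 entries, a list of its own where there are three numbers: the shift along the tool's x, y, z in mm, then the turn, a rotation vector about the tool's x, y, z in rad. In form: [[[dx, dy, dz], [rx, ry, rz]], ...]. A call has 1 to 8 rows; each row is the pose to reach, as a shift and turn from the pose commanded when the call began, along the tool's axes at that moment; what a row does not reach only later rows make up. A row lasts 1/8 s, in which the tool goes at most 62.5 mm and 10.7 degrees, less where a joint would pass 70% of its speed; a pose out of reach is approached as far as the arm can. A call with a gripper value outside its range is refused whole. "grip" is the opening, from -1 (shut) to 1 (fully open), so that 0 is half open, set as the call begins (left out, the last holds). The fingers move at their own pace and stop on an object; "grip_force" is the grip in N (left out, the last holds). Time passes only in rows, so rows that repeat a pose let the fingers close. It gives the time, the measured TCP pose, the force, the opening and the grip force at its end, in the units of the state.
- manip.state(): the state, without advancing time (a new reading comes with each control period).
- manip.snapshot(name): name is "scene" or "side" or "wrist"; returns (picture, depth): 420x560x3 uint8, red, green, blue; 420x560 float32, mm along the optical axis (not along the pixel's ray), 0 where there is no reading.
- manip.calibration(name): a dict with "fx", "fy", "cx", "cy" (pixels), "dist_coeffs" ([k1, k2, p1, p2, k3] as OpenCV has them; the pictures are not rectified), "R" (3x3) and "t" (3): a world point X has camera coordinates R X + t. Camera axes: x right, y down, z forward; pixel columns grow to the right and rows downward; lengths in mm; the calibration is good to about 2 mm. A picture is of the moment at which its call begins: read the wrist's pose just before it. calibration takes no time and is no camera call; for the wrist camera it gives the pose at the moment of the call.
- manip.close_job(): hands the job in; it is judged then, once.
Trained networks look in the newest picture that a camera, given by its name, has taken for a name from the list of things; names that differ only in an ending like _2 or _b are one class to them, and where a whole thing is asked for, a point or a joint stands for the part that bears it (a point fixed in the world has none). Each returns a list of dicts, best first, with "conf" (0 to 1); they miss things now and then, are a little off and sometimes report something else, mostly with a low value. They report only what shows in the picture. A call takes as long as a camera call. They do not tell look-alikes from the thing itself.
- manip.spot_in(camera, query): "xy" ([column, row] in pixels, amid what is visible of it).
- manip.place_of(camera, query): "xy" ([column, row] in pixels: a listed point, or the origin of a listed thing).
The state is a dict: "t": time; "joint_positions": joint angles; "dq": joint speeds; "effort": joint torques, N m; "tool_pos": TCP position; "tool_rot": TCP orientation; "wrist_force": force on the tool from outside, world axes, zero at the start; "wrist_torque": the same for the moment, N m; "opening": finger opening in mm; "finger_force": force on a finger pad.
Only numpy, scipy, OpenCV 4.12 (cv2) and the standard library are available. Lean on these libraries where they do the work, as an engineer would, in place of code of your own. Each camera call takes 0.05 s, during which the arm holds its last target. There are 200 camera calls.

## Task

Set up the next glaze batch. Take the grey-lidded jar off the pocket scale and set out the three tall jars upright on the cork spots of the plywood board, centred: the grey-lidded jar on the end spot nearer the scale, the amber-lidded jar on the end spot farther from it, the blue jar (white lid) between them. Stand the empty white cup upright in the middle of the scale's silver plate, and leave the squat jar and the roll of tape where they are.

Things in the scene. Friction and masses are not known exactly. Their poses are not given: they have to be found in the camera images.
- grey_jar: loose eight-sided glass jar of grey pigment with a dark grey twist lid, 58 mm across the flats all round (two flats face the jar's x axis, two its y axis), 111 mm tall (the top 15 mm is the round lid, 56 mm), about 0.25 kg; origin at the centre of its underside, z up. Starts standing on the scale's plate
- amber_jar: loose eight-sided glass jar of pale salmon pigment with an amber-yellow twist lid, 58 mm across the flats all round (two flats face the jar's x axis, two its y axis), 111 mm tall (the top 15 mm is the round lid, 56 mm), about 0.25 kg; origin at the centre of its underside, z up. Starts on the table
- blue_jar: loose eight-sided glass jar of cobalt-blue pigment with a white twist lid, 58 mm across the flats all round (two flats face the jar's x axis, two its y axis), 111 mm tall (the top 15 mm is the round lid, 56 mm), about 0.25 kg; origin at the centre of its underside, z up. Starts on the table
- cup: loose empty white ceramic cup without handle, round, 62 mm across at the rim, tapering to 50 mm at the foot, 60 mm tall, wall 4 mm, 0.12 kg; may be gripped across the outside a little below the rim; origin at the centre of its underside, z up. Starts on the table
- scale: flat dark pocket scale, fixed to the table, level, 118 x 66 mm and 14.5 mm high, origin at the centre of its underside. Its long side runs at -0.314 rad (clockwise from above) from the body's x axis; display and keys are at the -x end. The square silver plate, whose top is about 14.5 mm above the table, has its centre at x = +25 mm, y = -8 mm in the body's frame. It lies left or right of the board
- board: fixed plywood board, 100 mm (its x) by 330 mm (its y) and 12 mm thick, origin at the centre of its underside. Three round cork spots of 70 mm, flush with its top, lie in a row along its y axis at y = -110, 0 and +110 mm (x = 0)
- wide_jar: bystander: loose squat jar of peach pigment with a white lid, 78 mm across, 82 mm tall; origin at the centre of its underside
- tape: bystander: loose roll of yellowish masking tape lying flat, 98 mm across, 25 mm high; origin at the centre of its underside. Lies on the other side of the board from the scale
Not all that is in view belongs to the job. What is shaped like the blue_jar but red is not meant.

How it is judged (in metres and radians):
At the end, for the whole second after the job is handed in: The tall jars stand upright on the board within 14 mm (each way) of their spots: grey-lidded at the end nearer the scale, blue in the middle, amber-lidded at the other end; the cup stands upright within 14 mm of the scale plate's centre; all at rest and released (((y of scale in the frame of board above 0.05 m and x of grey_jar in the frame of board between -0.014 and 0.014 m and y of grey_jar in the frame of board between 0.096 and 0.124 m and z of grey_jar in the frame of board between 0.008 and 0.016 m and x of amber_jar in the frame of board between -0.014 and 0.014 m and y of amber_jar in the frame of board between -0.124 and -0.096 m and z of amber_jar in the frame of board between 0.008 and 0.016 m) or (y of scale in the frame of board below -0.05 m and x of grey_jar in the frame of board between -0.014 and 0.014 m and y of grey_jar in the frame of board between -0.124 and -0.096 m and z of grey_jar in the frame of board between 0.008 and 0.016 m and x of amber_jar in the frame of board between -0.014 and 0.014 m and y of amber_jar in the frame of board between 0.096 and 0.124 m and z of amber_jar in the frame of board between 0.008 and 0.016 m)) and x of blue_jar in the frame of board between -0.014 and 0.014 m and y of blue_jar in the frame of board between -0.014 and 0.014 m and z of blue_jar in the frame of board between 0.008 and 0.016 m and x of cup in the frame of scale between 0.011 and 0.039 m and y of cup in the frame of scale between -0.022 and 0.006 m and z of cup in the frame of scale between 0.0105 and 0.0185 m and angle between each of grey_jar, amber_jar, blue_jar, cup's own z axis and vertical below 0.12 rad and linear speed of each of grey_jar, amber_jar, blue_jar, cup below 0.03 m/s); the robot touches nothing.
It fails at once if the squat jar or the roll of tape is pushed more than 25 mm from its place (distance of any of wide_jar, tape from where it was at the start of the episode above 0.025 m).
It fails at once if a jar or the cup is tipped over (angle between any of grey_jar, amber_jar, blue_jar, cup, wide_jar's own z axis and vertical above 0.9 rad).
It also fails if it takes over 109 s, if anything falls off the work surface, if the arm or the gripper's body presses on something with over 40 N, if the wrist force passes 120 N, or if a joint passes its speed limit or range.

## Working session

There is one attempt and no reset: what is moved stays moved. The work goes in short steps, Python scripts to look and compute and a tool call to move; the robot and the scene stay as the last step left them, time stands still between calls to the robot, and variables do not carry over. Pictures are saved under pics/ and viewed, at most 14 in all, crops included, and the job is handed in when it is done.

Besides the shell and the picture viewer there is one more tool, called in YAML: its name, and indented under it one key for each argument. play_rows: Moves the arm, as the interface text tells. Its arguments: {"type":"object","properties":{"commands":{"type":"array"},"grip":{"type":"number"},"grip_force":{"type":"number"}},"required":["commands"]}

```bash
mkdir -p pics; ls
python3 - <<'E'
from workcell import manip
import cv2,numpy as np
print(manip.state())
for n in("scene","side"):
    p,d=manip.snapshot(n); cv2.imwrite(f"pics/{n}0.png",p[:,:,::-1]); np.save(f"pics/{n}d.npy",d)
    c=manip.calibration(n); print(n,c)
    for q in("grey_jar","amber_jar","blue_jar","cup","scale","board","wide_jar","tape"):
        print(q,[(np.round(r["xy"]).tolist(),round(r["conf"],2)) for r in manip.place_of(n,q)][:4])
E
```

```text
pics
{'t': 0.0, 'joint_positions': array([-3.77824456e-02,  1.16479563e-01,  1.44224768e+00, -2.75369010e-05,
        1.58398585e+00, -3.78058862e-02]), 'dq': array([ 1.84894200e-03, -8.36179057e-05,  1.14845429e-03, -1.18371509e-03,
        1.05793285e-03, -1.90432447e-03]), 'effort': array([-2.39607485e-03, -7.21266031e+01, -6.22611737e+01,  7.77577632e-02,
        2.38535833e-02, -2.17692599e-05]), 'tool_pos': array([6.74804770e+02, 1.96709795e-03, 2.17920428e+02]), 'tool_rot': array([ 7.07098506e-01,  7.07114835e-01, -3.90980653e-04, -4.01460691e-04]), 'wrist_force': array([-1.209777  , -0.34914251,  0.2950535 ]), 'wrist_torque': array([ 0.03541012, -0.01267999,  0.01244755]), 'finger_force': 0.0, 'opening': 93.22760771857855}
scene {'fx': 454.9485127272689, 'fy': 454.9485127272689, 'cx': 284.7565465553939, 'cy': 210.11499156498743, 'dist_coeffs': array([-0.00982054,  0.        ,  0.        ,  0.        ,  0.        ]), 'R': array([[-0.80701085, -0.59047165,  0.008759  ],
       [-0.33087952,  0.43983559, -0.83490323],
       [ 0.48913416, -0.67667414, -0.55032707]]), 't': array(
[... 437 characters left out ...]
: 276.12182553097693, 'cy': 212.86161680750604, 'dist_coeffs': array([-0.18700844,  0.        ,  0.        ,  0.        ,  0.        ]), 'R': array([[-0.85285041, -0.52174636,  0.02066175],
       [-0.19567989,  0.28267253, -0.93904506],
       [ 0.48410284, -0.80490806, -0.34317265]]), 't': array([ 477.64009964,  140.7917608 , 1537.61294699])}
grey_jar [([225.0, 265.0], 0.76)]
amber_jar [([263.0, 251.0], 0.64), ([231.0, 270.0], 0.4)]
blue_jar [([314.0, 228.0], 0.89), ([382.0, 211.0], 0.64)]
cup []
scale [([228.0, 274.0], 0.92)]
board [([246.0, 228.0], 0.6)]
wide_jar [([172.0, 251.0], 0.98), ([337.0, 215.0], 0.72), ([263.0, 250.0], 0.39)]
tape [([338.0, 210.0], 0.42), ([245.0, 230.0], 0.33)]
```

```bash
cat > h.py <<'E'
from workcell import manip
import cv2,numpy as np
from scipy.spatial.transform import Rotation as Rn
def K(c): return np.array([[c["fx"],0,c["cx"]],[0,c["fy"],c["cy"]],[0,0,1.]])
def ray(c,xy):
    u=cv2.undistortPoints(np.array([[xy]],float),K(c),c["dist_coeffs"])[0,0]
    R=np.array(c["R"]);return -R.T@c["t"], R.T@np.array([u[0],u[1],1])
def onz(c,xy,z):
    o,d=ray(c,xy); return o+d*(z-o[2])/d[2]
def tri(c1,a,c2,b):
    o1,d1=ray(c1,a);o2,d2=ray(c2,b)
    s=np.linalg.lstsq(np.c_[d1,-d2],o2-o1,rcond=None)[0]
    p,q=o1+s[0]*d1,o2+s[1]*d2; return (p+q)/2,np.linalg.norm(p-q)
def cloud(c,d):
    h,w=d.shape;vv,uu=np.mgrid[:h,:w];
    u=cv2.undistortPoints(np.c_[uu.ravel(),vv.ravel()].astype(float)[:,None],K(c),c["dist_coeffs"])[:,0]
    z=d.ravel()[:,None]; X=(np.c_[u,np.ones(len(u))]*z-np.array(c["t"]))@np.array(c["R"])
    X[d.ravel()==0]=np.nan
    return X.reshape(h,w,3)
def move(target,yaw=None):
    """shift in tool axes, from measured pose, to world target (mm)"""
    s=manip.state(); R=Rn.from_quat(s["tool_rot"]); return R.inv().apply(np.array(target)-s["tool_pos"])
E
python3 - <<'E'
from h import *
c=manip.calibration("scene")
for n,xy,z in [("grey",(216,293),14.5),("amber",(270,264),0),("blue",(351,232),0),("b2",(405,196),0),("b3",(326,221),0),("cup",(302,237),0),("scale",(221,304),0),("board",(250,224),0),("wide",(160,262),0),("tape",(355,199),0)]:
    print(n,onz(c,xy,z).round())
a=cv2.imread("pics/scene0.png");cv2.imwrite("pics/v1.png",cv2.resize(a[120:390,90:450],(800,600)))
p,d=manip.snapshot("wrist");cv2.imwrite("pics/w0.png",p[:,:,::-1])
E
```

```text
grey [475. 397.  14.]
amber [449. 224.   0.]
blue [349. -26.   0.]
b2 [ 306. -305.    0.]
b3 [436. -30.   0.]
cup [448.  78.   0.]
scale [452. 407.   0.]
board [606. 117.   0.]
wide [683. 390.   0.]
tape [ 427. -191.    0.]
```

View pics/v1.png

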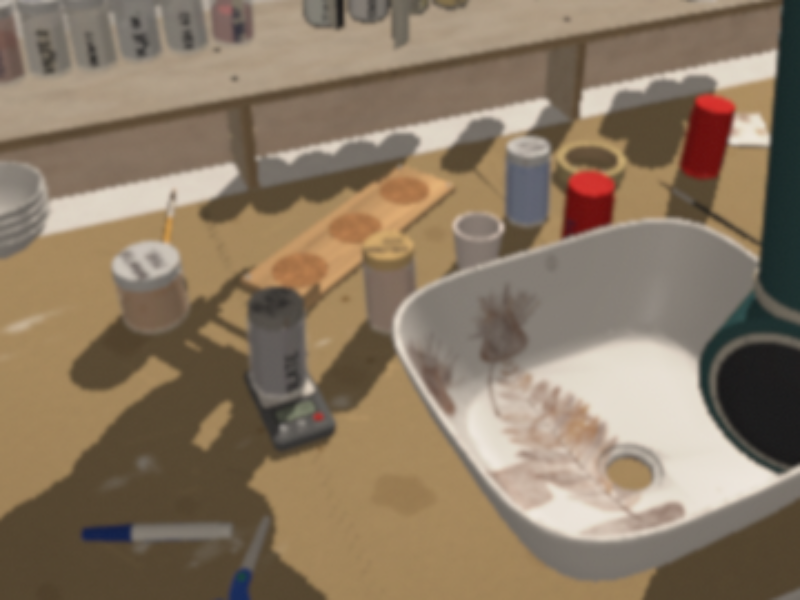

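View pics/w0.png

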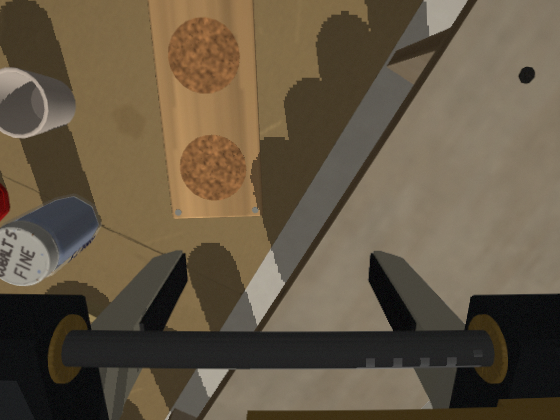

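The scene shows the grey jar on the scale, with the amber jar, cup, blue jar, a red jar and the tape around the board. A sink lies in front and a shelf behind. The wrist view shows the diagonal shelf on the right. Next I'll map heights from depth.

Run:
```python
from h import *
H=np.full((140,120),-50.)  # x 200..900 /5 ; y -300..600 /... 
H=np.full((180,150),-50.) # rows y 550..-350, cols x 150..900, 5mm
pp=[]
w,wd=manip.snapshot("wrist"); cw=manip.calibration("wrist"); np.save("pics/w0d.npy",wd)
print(cw["R"],cw["t"])
for c,d in[(manip.calibration(n),np.load(f"pics/{n}d.npy")) for n in("scene","side")]+[(cw,wd)]:
    X=cloud(c,d).reshape(-1,3); X=X[np.isfinite(X[:,0])]
    i=((550-X[:,1])/5).astype(int); j=((X[:,0]-150)/5).astype(int)
    ok=(i>=0)&(i<180)&(j>=0)&(j<150)&(X[:,2]<400)
    np.maximum.at(H,(i[ok],j[ok]),X[ok,2])
np.save("pics/H.npy",H)
im=cv2.applyColorMap(np.clip((H+50)*255/350,0,255).astype(np.uint8),cv2.COLORMAP_JET)
im=cv2.resize(im,None,fx=3.3,fy=3.3,interpolation=0)
for x in range(200,900,100): cv2.putText(im,str(x),(int((x-150)*.66),12),0,.4,(255,255,255));cv2.line(im,(int((x-150)*.66),0),(int((x-150)*.66),600),(255,255,255),1)
for y in range(-300,501,100): cv2.putText(im,str(y),(0,int((550-y)*.66)),0,.4,(255,255,255));cv2.line(im,(0,int((550-y)*.66)),(500,int((550-y)*.66)),(255,255,255),1)
cv2.imwrite("pics/H.png",im[:600])
for y in range(500,-351,-50): print(y,[int(H[(550-y)//5-4:(550-y)//5+5,j:j+10].max()) for j in range(0,150,10)])
```

```text
[[ 9.99999734e-01  6.62532821e-04 -3.04485889e-04]
 [ 7.22274742e-04 -9.57281511e-01  2.89156681e-01]
 [-9.99029206e-05 -2.89156824e-01 -9.57281735e-01]] [-675.62918234  -34.5413068   392.49605225]
500 [136, 8, 7, 8, 7, 7, 8, 7, 7, 8, 7, 6, 7, 6, 6]
450 [135, 135, 133, 6, 13, 18, 118, 7, 7, 7, 86, 57, 6, 7, 91]
400 [45, 109, 135, 138, 17, 126, 129, 126, 7, 87, 87, 85, 7, 7, 91]
350 [22, 32, 64, 136, 138, 8, 126, 5, 8, 7, 86, 85, 6, 7, 151]
300 [20, 21, 27, 125, 138, 7, 8, 15, 13, 17, 8, 6, 11, 7, 153]
250 [20, 23, 57, 138, 136, 114, 113, 13, 15, 19, 10, 9, 8, 152, 153]
200 [21, 26, 120, 134, -50, 113, 115, 15, 16, 14, 9, 8, 7, 152, 152]
150 [22, 56, 136, 135, 6, 6, 6, 14, 17, 17, 14, 8, 153, 152, 152]
100 [57, 130, 136, -50, 5, 62, 62, 6, 19, 17, 14, 152, 152, 153, 152]
50 [138, 137, 135, -50, 6, 64, 62, 14, 348, 399, 399, 347, 347, 152, 261]
0 [133, -50, -50, 114, 113, 114, 112, 14, 347, 399, 381, 398, 348, 152, 261]
-50 [-50, -50, -50, 114, 112, 114, 113, 8, 346, 393, 393, 343, 347, 152, 152]
-100 [-50, -50, -50, 6, 6, 7, 6, 9, 10, 154, 155, 155, 154, 261, 262]
-150 [7, 7, 5, 5, 24, 28, 29, 7, 10, 155, 157, 154, 261, 263, 262]
-200 [6, 7, 10, 8, 29, 25, 29, 5, 155, 155, 155, 155, 260, 262, 151]
-250 [6, 6, 109, 114, 27, 26, 25, 150, 155, 154, 155, 260, 260, 260, -50]
-300 [-50, 6, 112, 113, 8, 8, 5, 150, 154, 154, 154, 261, 262, 149, -50]
-350 [-50, 7, 107, 107, 8, 7, 10, 152, 152, 151, 153, 152, -50, 148, -50]
```

View pics/H.png

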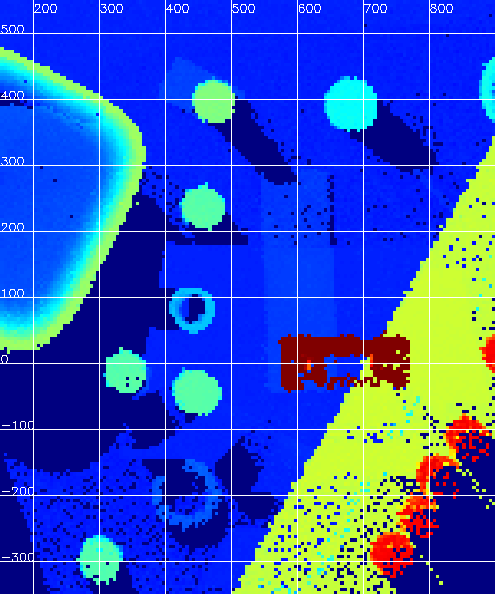

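The map is consistent with the given sizes. Blue jar is at about (447,-42) and the red ones at (340,-10) and (300,-300). The board is near x=606, and the wall (155 mm high) runs diagonally close to the far spot. Now a raised wrist view for precision.

play_rows:
  commands:
    - [[200,-135,-270],[0,0,0]]
    - [[200,-135,-270],[0,0,0]]
    - [[200,-135,-270],[0,0,0]]
    - [[200,-135,-270],[0,0,0]]
    - [[200,-135,-270],[0,0,0]]
    - [[200,-135,-270],[0,0,0]]
    - [[200,-135,-270],[0,0,0]]
    - [[200,-135,-270],[0,0,0]]
  grip: 1

```text
t: 2.0
tool_pos: [540.3, 199.8, 487.6]
tool_rot: [0.707, 0.707, -0.0, -0.0]
wrist_force: [0.6, 0.0, -1.1]
opening: 92.9
finger_force: 0.0
```

Run:
```python
from h import *
p,d=manip.snapshot("wrist"); c=manip.calibration("wrist"); cv2.imwrite("pics/w1.png",p[:,:,::-1]); np.save("pics/w1d.npy",d)
import pickle; pickle.dump(c,open("pics/w1c.pkl","wb"))
s=manip.state(); print(s["t"],s["tool_pos"])
X=cloud(c,d)
def circ(cl,xy,r,z0,z1):
    Q=cl.reshape(-1,3); m=(np.hypot(Q[:,0]-xy[0],Q[:,1]-xy[1])<r)&(Q[:,2]>z0)&(Q[:,2]<z1)
    if m.sum()<20:return m.sum()
    (a,b),rr=cv2.minEnclosingCircle(Q[m,:2].astype(np.float32)); h=cv2.convexHull(Q[m,:2].astype(np.float32))
    M=cv2.moments(h); return m.sum(),round(a),round(b),round(rr,1),(round(M["m10"]/M["m00"],1),round(M["m01"]/M["m00"],1),round(np.sqrt(M["m00"]/np.pi),1)),round(np.median(Q[m,2]),1)
cl={"wrist":X}
for n in("scene","side"): cl[n]=cloud(manip.calibration(n),np.load(f"pics/{n}d.npy"))
for n,xy,z0,z1 in[("grey",(470,400),118,135),("amber",(453,238),104,120),("blue",(447,-42),104,120),("cup",(440,82),52,70),("wide",(680,395),76,95)]:
    for k in cl: print(n,k,circ(cl[k],xy,50,z0,z1))
```

```text
2.05 [540.42619108 199.51398649 487.10937698]
grey wrist (np.int64(1329), 477, 393, 28.3, (477.5, 390.0, np.float64(26.0)), np.float64(124.6))
grey scene (np.int64(356), 475, 395, 28.7, (475.5, 394.9, np.float64(27.5)), np.float64(123.5))
grey side (np.int64(185), 475, 395, 29.9, (474.1, 395.0, np.float64(27.9)), np.float64(125.7))
amber wrist (np.int64(1160), 461, 235, 28.6, (461.0, 235.2, np.float64(28.0)), np.float64(110.2))
amber scene (np.int64(275), 459, 235, 30.2, (458.6, 235.6, np.float64(28.4)), np.float64(109.1))
amber side (np.int64(157), 455, 235, 31.7, (457.2, 235.7, np.float64(29.1)), np.float64(111.0))
blue wrist (np.int64(760), 449, -46, 27.9, (449.5, -45.5, np.float64(27.3)), np.float64(110.4))
blue scene (np.int64(174), 451, -40, 32.1, (448.2, -42.4, np.float64(28.2)), np.float64(108.7))
blue side (np.int64(107), 447, -46, 33.3, (444.3, -46.3, np.float64(29.0)), np.float64(110.9))
cup wrist (np.int64(313), 441, 81, 31.0, (441.0, 81.3, np.float64(30.3)), np.float64(59.8))
cup scene (np.int64(133), 440, 83, 32.2, (438.6, 83.5, np.float64(30.2)), np.float64(57.0))
cup side (np.int64(43), 446, 75, 29.5, (450.7, 70.8, np.float64(19.7)), np.float64(59.4))
wide wrist (np.int64(2197), 685, 389, 38.0, (685.4, 388.7, np.float64(36.8)), np.float64(81.9))
wide scene (np.int64(461), 683, 392, 39.0, (682.7, 392.0, np.float64(37.1)), np.float64(80.8))
wide side (np.int64(249), 680, 389, 40.3, (682.0, 391.0, np.float64(37.3)), np.float64(82.6))
```

View pics/w1.png

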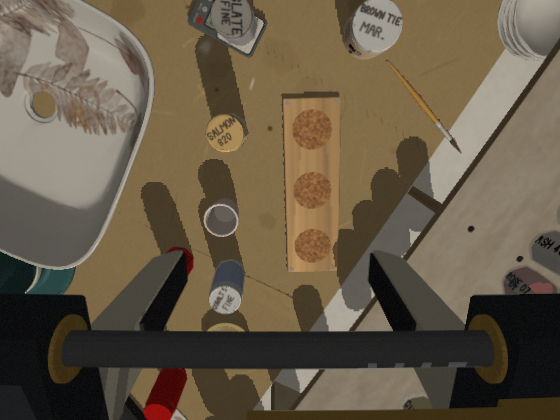

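The wrist view shows the board's cork spots at pixels (312,129), (312,190) and (312,246). The amber lid is at (225,132), the cup at (221,220) and the blue lid at (226,300). Next I'll measure the spots precisely.

Run:
```python
from h import *
import pickle
c=pickle.load(open("pics/w1c.pkl","rb")); im=cv2.imread("pics/w1.png"); X=cloud(c,np.load("pics/w1d.npy"))
cs=manip.calibration("scene"); si=cv2.imread("pics/scene0.png")
def seg(im,seed,rad):
    lab=cv2.cvtColor(cv2.GaussianBlur(im,(7,7),0),cv2.COLOR_BGR2LAB).astype(float)
    m0=lab[seed[1]-4:seed[1]+5,seed[0]-4:seed[0]+5].reshape(-1,3).mean(0)
    m=(np.linalg.norm(lab-m0,axis=2)<16).astype(np.uint8)
    b=np.zeros_like(m);cv2.circle(b,seed,rad,1,-1);m&=b; m=cv2.morphologyEx(m,cv2.MORPH_OPEN,np.ones((3,3)));m=cv2.morphologyEx(m,cv2.MORPH_CLOSE,np.ones((7,7)))
    n,l,s,ce=cv2.connectedComponentsWithStats(m); k=1+s[1:,4].argmax(); return ce[k],s[k]
sc=[]
for s,ss in zip([(312,129),(312,190),(312,246)],[(223,240),(249,222),(272,205)]):
    a,st=seg(im,s,26); b,st2=seg(si,ss,17)
    sc.append(onz(c,a,12)[:2]); i,j=a.astype(int)[::-1]
    P,e=tri(c,a,cs,b)
    print(a.round(1),st[2:],sc[-1].round(1),"depth z",X[i-4:i+5,j-4:j+5].reshape(-1,3).mean(0).round(1),"tri",P.round(1),round(e,1))
sc=np.array(sc); print(np.linalg.norm(np.diff(sc,axis=0),axis=1),np.arctan2(*(sc[0]-sc[2])[::-1]))
```

```text
[312.  129.1] [  40   41 1307] [600.8 233.5] depth z [599.  233.7  13. ] tri [600.7 232.9   8.3] 1.0
[312.9 189.8] [  39   41 1183] [605.4 123.9] depth z [nan nan nan] tri [605.5 122.4   7.3] 1.2
[313.5 245.2] [ 39  34 998] [609.8  13.9] depth z [608.8  14.7  12.9] tri [609.3   4.6  -4.1] 6.7
[109.70784693 110.09277692] 1.6117894991138704
```

play_rows:
  commands:
    - [[195,-65,150],[0,0,0]]
    - [[195,-65,150],[0,0,0]]
    - [[195,-65,250],[0,0,0]]
    - [[195,-65,250],[0,0,0]]
    - [[195,-65,300],[0,0,0]]
    - [[195,-65,340],[0,0,0]]
    - [[195,-65,340],[0,0,0]]
    - [[195,-65,340],[0,0,0]]

```text
t: 3.05
tool_pos: [473.9, 393.5, 144.5]
tool_rot: [0.707, 0.707, -0.003, -0.0]
wrist_force: [0.4, -0.2, 1.3]
opening: 93.1
finger_force: 0.0
```

play_rows:
  commands:
    - [[0,0,25],[0,0,0]]
    - [[0,0,50],[0,0,0]]
    - [[0,0,73],[0,0,0]]
    - [[0,0,73],[0,0,0]]
    - [[0,0,73],[0,0,0]]

```text
t: 3.68
tool_pos: [475.9, 395.1, 77.7]
tool_rot: [0.707, 0.707, 0.001, 0.0]
wrist_force: [-0.4, 0.6, 0.6]
opening: 92.9
finger_force: 0.0
```

play_rows:
  commands:
    - [[0,0,3],[0,0,0]]
    - [[0,0,3],[0,0,0]]
    - [[0,0,3],[0,0,0]]
    - [[0,0,3],[0,0,0]]
    - [[0,0,3],[0,0,0]]
    - [[0,0,3],[0,0,0]]
  grip: -1
  grip_force: 25

```text
t: 4.42
tool_pos: [475.1, 395.1, 72.9]
tool_rot: [0.707, 0.707, 0.0, 0.0]
wrist_force: [1.3, 0.1, 2.0]
opening: 61.0
finger_force: 24.8
```

play_rows:
  commands:
    - [[0,0,-5],[0,0,0]]
    - [[0,0,-15],[0,0,0]]
    - [[0,0,-30],[0,0,0]]
    - [[0,0,-30],[0,0,0]]
  grip_force: 35

```text
t: 4.92
tool_pos: [475.6, 395.5, 104.6]
tool_rot: [0.707, 0.707, 0.001, 0.0]
wrist_force: [-0.2, -0.1, -3.6]
opening: 60.9
finger_force: 34.7
```

Run:
```python
from h import *
p,d=manip.snapshot("scene"); cv2.imwrite("pics/s2.png",cv2.resize(p[180:360,130:330,::-1],(667,600))); print(manip.state()["opening"])
```

```text
61.13270934018392
```

View pics/s2.png

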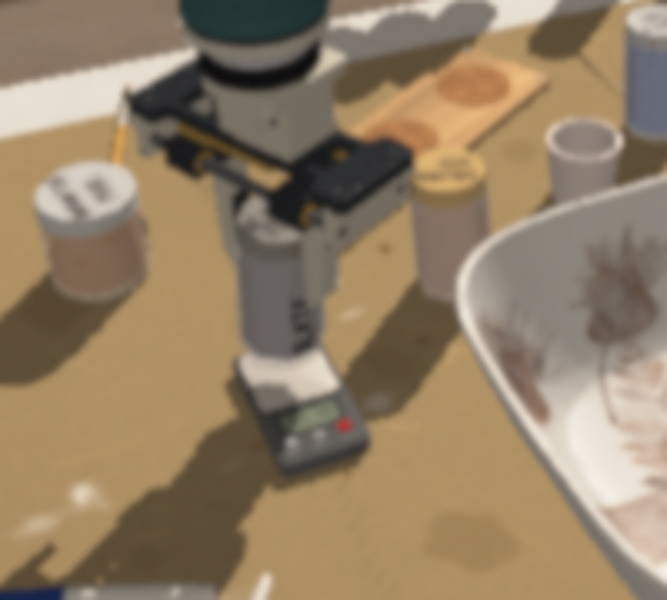

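play_rows:
  commands:
    - [[0,0,-30],[0,0,0]]
    - [[-40,31,-30],[0,0,0]]
    - [[-80,62,-30],[0,0,0]]
    - [[-121,94,-30],[0,0,0]]
    - [[-162,125.5,-30],[0,0,0]]
    - [[-162,125.5,-10],[0,0,0]]
    - [[-162,125.5,10],[0,0,0]]
    - [[-162,125.5,10],[0,0,0]]

```text
t: 5.98
tool_pos: [598.9, 233.4, 90.0]
tool_rot: [0.707, 0.707, -0.002, -0.001]
wrist_force: [0.3, 0.5, -3.7]
opening: 61.0
finger_force: 34.7
```

play_rows:
  commands:
    - [[0,1,10],[0,0,0]]
    - [[0,1,16],[0,0,0]]
    - [[0,1,20],[0,0,0]]
    - [[0,1,20],[0,0,0]]
    - [[0,1,20],[0,0,0]]

```text
t: 6.6
tool_pos: [601.6, 233.0, 73.0]
tool_rot: [0.707, 0.707, 0.0, 0.0]
wrist_force: [0.2, 0.7, -3.1]
opening: 60.8
finger_force: 34.7
```

play_rows:
  commands:
    - [[0,0,2],[0,0,0]]
    - [[0,0,3],[0,0,0]]
    - [[0,0,3],[0,0,0]]

```text
t: 6.98
tool_pos: [601.7, 233.1, 70.4]
tool_rot: [0.707, 0.707, 0.0, 0.0]
wrist_force: [-1.2, -0.5, 4.9]
opening: 60.5
finger_force: 34.7
```

Contact. Release, then rise.

play_rows:
  commands:
    - [[0,0,0],[0,0,0]]
    - [[0,0,0],[0,0,0]]
    - [[0,0,0],[0,0,0]]
    - [[0,0,0],[0,0,0]]
    - [[0,0,-30],[0,0,0]]
    - [[0,0,-70],[0,0,0]]
    - [[0,0,-100],[0,0,0]]
    - [[0,0,-100],[0,0,0]]
  grip: 1

```text
t: 7.98
tool_pos: [602.4, 233.3, 172.4]
tool_rot: [0.707, 0.707, 0.002, 0.001]
wrist_force: [0.1, 0.4, -1.4]
opening: 93.0
finger_force: 0.0
```

play_rows:
  commands:
    - [[2,-50,0],[0,0,0]]
    - [[2,-100,10],[0,0,0]]
    - [[2,-141.5,20],[0,0,0]]
    - [[2,-141.5,20],[0,0,0]]
    - [[2,-141.5,50],[0,0,0]]
    - [[2,-141.5,85],[0,0,0]]
    - [[2,-141.5,112],[0,0,0]]
    - [[2,-141.5,112],[0,0,0]]

```text
t: 8.98
tool_pos: [459.4, 234.4, 55.4]
tool_rot: [0.707, 0.707, -0.002, -0.001]
wrist_force: [0.3, -0.8, 1.1]
opening: 92.6
finger_force: 0.0
```

play_rows:
  commands:
    - [[0,0,0],[0,0,0]]
    - [[0,0,0],[0,0,0]]
    - [[0,0,0],[0,0,0]]
    - [[0,0,0],[0,0,0]]
    - [[0,0,0],[0,0,0]]
    - [[0,0,0],[0,0,0]]
  grip: -1
  grip_force: 35

```text
t: 9.72
tool_pos: [460.2, 235.1, 58.1]
tool_rot: [0.707, 0.707, 0.0, 0.0]
wrist_force: [-0.6, -0.8, 6.4]
opening: 60.0
finger_force: 34.8
```

play_rows:
  commands:
    - [[0,0,-40],[0,0,0]]
    - [[-20,14,-80],[0,0,-0.15]]
    - [[-55,37,-90],[0,0,-0.31]]
    - [[-95,64,-90],[0,0,-0.47]]
    - [[-135,92,-90],[0,0,-0.63]]
    - [[-180,122,-90],[0,0,-0.79]]
    - [[-221,150,-90],[0,0,-0.93]]
    - [[-221,150,-90],[0,0,-1.06]]

```text
t: 10.72
tool_pos: [610.9, 11.3, 146.5]
tool_rot: [0.252, 0.968, -0.0, -0.001]
wrist_force: [-0.4, 0.6, -2.2]
opening: 60.0
finger_force: 34.7
```

Run:
```python
from h import *
s=manip.state(); R=Rn.from_quat(s["tool_rot"]); print(s["tool_pos"],s["opening"],s["joint_positions"].round(2)); print(R.as_matrix().round(3))
print(move([610,14,s["tool_pos"][2]]))
```

```text
[610.90423118  11.31477452 146.52779749] 59.994518489332336 [-0.02  0.01  1.67 -0.    1.46 -1.08]
[[-0.873  0.488 -0.001]
 [ 0.488  0.873 -0.   ]
 [ 0.001 -0.001 -1.   ]]
[2.09875948e+00 1.90349109e+00 4.29454048e-04]
```

play_rows:
  commands:
    - [[0,0,0],[0,0,0]]
    - [[0,0,30],[0,0,0]]
    - [[0,0,55],[0,0,0]]
    - [[0,0,72],[0,0,0]]
    - [[0,0,74],[0,0,0]]
    - [[0,0,74],[0,0,0]]

```text
t: 11.48
tool_pos: [610.3, 14.2, 74.5]
tool_rot: [0.253, 0.968, 0.0, 0.0]
wrist_force: [0.4, -0.3, -1.1]
opening: 59.8
finger_force: 34.8
```

play_rows:
  commands:
    - [[0,0,2],[0,0,0]]
    - [[0,0,4.5],[0,0,0]]
    - [[0,0,4.5],[0,0,0]]

```text
t: 11.85
tool_pos: [610.3, 13.8, 70.0]
tool_rot: [0.253, 0.968, -0.0, 0.001]
wrist_force: [-1.7, -1.4, 4.4]
opening: 59.7
finger_force: 34.2
```

play_rows:
  commands:
    - [[0,0,0],[0,0,0]]
    - [[0,0,0],[0,0,0]]
    - [[0,0,0],[0,0,0]]
    - [[0,0,0],[0,0,0]]
    - [[0,0,-30],[0,0,0]]
    - [[0,0,-70],[0,0,0]]
    - [[0,0,-100],[0,0,0]]
    - [[0,0,-100],[0,0,0]]
  grip: 1

```text
t: 12.85
tool_pos: [610.9, 14.0, 171.8]
tool_rot: [0.253, 0.968, 0.0, 0.002]
wrist_force: [0.3, -0.2, 0.1]
opening: 92.9
finger_force: 0.0
```

Run:
```python
from h import *
print(manip.state()["tool_pos"],move([449,-45,165]))
```

```text
[610.91566217  13.9860766  171.75297141] [ 112.43452407 -130.62362608    6.13087416]
```

play_rows:
  commands:
    - [[20,-23,0],[0,0,0.15]]
    - [[45,-52,0],[0,0,0.31]]
    - [[70,-81,0],[0,0,0.47]]
    - [[95,-110,0],[0,0,0.63]]
    - [[112,-130.5,0],[0,0,0.79]]
    - [[112,-130.5,0],[0,0,0.95]]
    - [[112,-130.5,6],[0,0,1.06]]
    - [[112,-130.5,6],[0,0,1.06]]

```text
t: 13.85
tool_pos: [448.0, -45.1, 161.9]
tool_rot: [0.707, 0.707, -0.0, -0.001]
wrist_force: [-0.4, -1.1, 0.1]
opening: 93.0
finger_force: 0.0
```

play_rows:
  commands:
    - [[0,0,30],[0,0,0]]
    - [[0,0,60],[0,0,0]]
    - [[0,0,90],[0,0,0]]
    - [[0,0,106],[0,0,0]]
    - [[0,0,106],[0,0,0]]
    - [[0,0,106],[0,0,0]]

```text
t: 14.6
tool_pos: [449.1, -45.2, 58.3]
tool_rot: [0.707, 0.707, 0.0, 0.0]
wrist_force: [0.0, -1.0, 1.0]
opening: 93.3
finger_force: 0.0
```

play_rows:
  commands:
    - [[0,0,0],[0,0,0]]
    - [[0,0,0],[0,0,0]]
    - [[0,0,0],[0,0,0]]
    - [[0,0,0],[0,0,0]]
    - [[0,0,0],[0,0,0]]
    - [[0,0,0],[0,0,0]]
  grip: -1
  grip_force: 35

```text
t: 15.35
tool_pos: [448.5, -45.1, 57.3]
tool_rot: [0.707, 0.707, -0.0, 0.0]
wrist_force: [-1.6, -0.4, 2.5]
opening: 60.8
finger_force: 34.7
```

play_rows:
  commands:
    - [[0,0,-50],[0,0,0]]
    - [[0,0,-100],[0,0,0]]
    - [[10,10,-140],[0,0,0]]
    - [[50,45,-140],[0,0,0]]
    - [[90,83,-140],[0,0,0]]
    - [[130,120,-140],[0,0,0]]
    - [[169,157,-140],[0,0,0]]
    - [[169,157,-140],[0,0,0]]

```text
t: 16.35
tool_pos: [606.6, 126.2, 195.2]
tool_rot: [0.706, 0.708, -0.001, -0.001]
wrist_force: [0.8, -0.2, -3.4]
opening: 60.6
finger_force: 34.6
```

play_rows:
  commands:
    - [[0,0,30],[0,0,0]]
    - [[0,0,70],[0,0,0]]
    - [[0,0,100],[0,0,0]]
    - [[0,0,118],[0,0,0]]
    - [[0,0,123],[0,0,0]]
    - [[0,0,124],[0,0,0]]
    - [[0,0,124],[0,0,0]]

```text
t: 17.23
tool_pos: [606.0, 124.0, 74.3]
tool_rot: [0.707, 0.707, 0.001, 0.0]
wrist_force: [-0.3, -0.4, -1.6]
opening: 60.6
finger_force: 34.6
```

play_rows:
  commands:
    - [[0,0,2],[0,0,0]]
    - [[0,0,4.5],[0,0,0]]
    - [[0,0,4.5],[0,0,0]]

```text
t: 17.6
tool_pos: [605.6, 124.0, 69.2]
tool_rot: [0.707, 0.707, 0.0, 0.0]
wrist_force: [-2.2, 0.5, 3.7]
opening: 60.8
finger_force: 34.7
```

play_rows:
  commands:
    - [[0,0,0],[0,0,0]]
    - [[0,0,0],[0,0,0]]
    - [[0,0,0],[0,0,0]]
    - [[0,0,0],[0,0,0]]
    - [[0,0,-30],[0,0,0]]
    - [[0,0,-70],[0,0,0]]
    - [[0,0,-100],[0,0,0]]
    - [[0,0,-100],[0,0,0]]
  grip: 1

```text
t: 18.6
tool_pos: [606.4, 124.1, 171.3]
tool_rot: [0.707, 0.707, 0.002, 0.001]
wrist_force: [-0.2, 0.5, 0.6]
opening: 92.9
finger_force: 0.0
```

play_rows:
  commands:
    - [[126,-65,-290],[0,0,0]]
    - [[126,-65,-290],[0,0,0]]
    - [[126,-65,-290],[0,0,0]]
    - [[126,-65,-290],[0,0,0]]
    - [[126,-65,-290],[0,0,0]]
    - [[126,-65,-290],[0,0,0]]
    - [[126,-65,-290],[0,0,0]]
    - [[126,-65,-290],[0,0,0]]

```text
t: 19.6
tool_pos: [540.9, 249.5, 456.3]
tool_rot: [0.707, 0.707, -0.001, -0.001]
wrist_force: [-0.1, 0.2, -0.3]
opening: 92.7
finger_force: 0.0
```

Run:
```python
from h import *
import pickle
p,d=manip.snapshot("wrist"); c=manip.calibration("wrist"); cv2.imwrite("pics/w2.png",p[:,:,::-1]); np.save("pics/w2d.npy",d); pickle.dump(c,open("pics/w2c.pkl","wb"))
ps,ds=manip.snapshot("scene"); cv2.imwrite("pics/s3.png",ps[:,:,::-1])
Q=cloud(c,d).reshape(-1,3); Q2=cloud(manip.calibration("scene"),ds).reshape(-1,3)
for n,xy,z0,z1 in[("A",(601,233),115,133),("B",(605,124),115,133),("C",(610,14),115,133),("cup",(440,82),52,70)]:
  for q in(Q,Q2):
    m=(np.hypot(q[:,0]-xy[0],q[:,1]-xy[1])<50)&(q[:,2]>z0)&(q[:,2]<z1)
    print(n,m.sum(),[round(v,1) for v in cv2.minEnclosingCircle(q[m,:2].astype(np.float32))[0]],np.median(q[m,2]).round(1))
h=cv2.resize(p[0:140,120:400,::-1],(800,400)); cv2.imwrite("pics/w2s.png",h)
```

```text
A 1237 [603.7, 231.8] 123.0
A 232 [600.0, 232.7] 120.8
B 1061 [607.8, 124.0] 122.8
B 195 [604.8, 124.7] 120.6
C 921 [611.5, 15.8] 122.9
C 177 [608.8, 18.8] 120.4
cup 365 [440.8, 82.0] 60.2
cup 129 [439.1, 84.4] 57.3
```

View pics/w2.png

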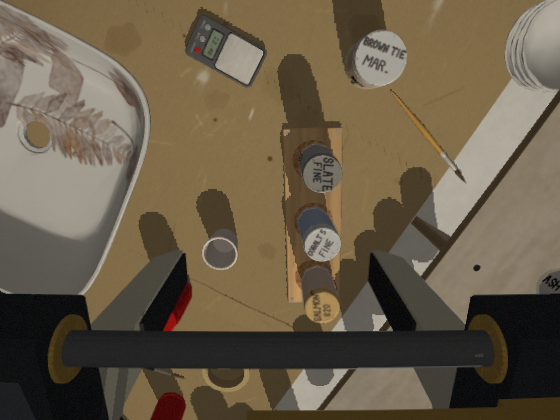

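All three jars stand centred on their spots, and the scale's empty plate shows at about (240,60). I'll segment the plate next.

Run:
```python
from h import *
import pickle
c=pickle.load(open("pics/w2c.pkl","rb")); im=cv2.imread("pics/w2.png"); X=cloud(c,np.load("pics/w2d.npy"))
cs=manip.calibration("scene"); si=cv2.imread("pics/s3.png")
def seg(im,s,tol=40):
    m=np.zeros((im.shape[0]+2,im.shape[1]+2),np.uint8)
    cv2.floodFill(im.copy(),m,s,0,(tol,)*3,(tol,)*3,4|cv2.FLOODFILL_FIXED_RANGE|cv2.FLOODFILL_MASK_ONLY)
    cn=np.argwhere(m[1:-1,1:-1])[:,::-1].astype(np.float32); return cv2.minAreaRect(cn),len(cn),m[1:-1,1:-1]
r,n,m=seg(im,(243,58)); print(r,n)
W=[onz(c,p,14.5)[:2] for p in cv2.boxPoints(r)]; print(np.round(W,1),np.mean(W,0).round(1),[np.linalg.norm(W[i]-W[i-1]).round(1) for i in range(4)])
print("z",np.nanmedian(X[m>0],0).round(1))
o=np.array(r[0]); P=onz(c,o,14.5)
uv,_=cv2.projectPoints(P[None],cv2.Rodrigues(np.array(cs["R"]))[0],np.array(cs["t"]),K(cs),cs["dist_coeffs"]); uv=uv[0,0]; print(uv)
r2,n2,_=seg(si,tuple(int(v) for v in uv)); print(r2,n2); print(tri(c,o,cs,np.array(r2[0])))
print("cup shift",move([440.8,82,110]))
```

```text
((238.50001525878906, 58.499996185302734), (38.9075813293457, 38.013153076171875), 26.56505012512207) 1433
[[436.8 383.5]
 [465.7 433.5]
 [519.7 407.9]
 [491.8 356.8]] [478.5 395.4] [np.float64(61.2), np.float64(57.7), np.float64(59.8), np.float64(58.3)]
z [479.3 394.9  17.8]
[215.51081724 292.0670998 ]
((216.41351318359375, 291.2188720703125), (18.012760162353516, 26.247167587280273), 72.89727020263672) 433
(array([478.0042417 , 394.69818235,  16.55777251]), np.float64(2.274355774376728))
cup shift [-167.15273101  -99.11558562  347.2555602 ]
```

play_rows:
  commands:
    - [[-80,-50,60],[0,0,0]]
    - [[-120,-80,110],[0,0,0]]
    - [[-167,-99,160],[0,0,0]]
    - [[-167,-99,210],[0,0,0]]
    - [[-167,-99,260],[0,0,0]]
    - [[-167,-99,310],[0,0,0]]
    - [[-167,-99,345],[0,0,0]]
    - [[-167,-99,345],[0,0,0]]

```text
t: 20.7
tool_pos: [439.4, 82.3, 110.2]
tool_rot: [0.707, 0.707, -0.002, -0.002]
wrist_force: [0.3, 0.1, 1.5]
opening: 93.3
finger_force: 0.0
```

play_rows:
  commands:
    - [[0,0,30],[0,0,0]]
    - [[0,0,60],[0,0,0]]
    - [[0,0,85],[0,0,0]]
    - [[0,0,85],[0,0,0]]
    - [[0,0,85],[0,0,0]]

```text
t: 21.32
tool_pos: [442.6, 83.0, 30.9]
tool_rot: [0.707, 0.707, 0.001, 0.001]
wrist_force: [-0.1, -0.2, 0.2]
opening: 93.4
finger_force: 0.0
```

play_rows:
  commands:
    - [[0,0,2],[0,0,0]]
    - [[0,0,2],[0,0,0]]
    - [[0,0,2],[0,0,0]]
    - [[0,0,2],[0,0,0]]
    - [[0,0,2],[0,0,0]]
    - [[0,0,2],[0,0,0]]
  grip: -1
  grip_force: 18

```text
t: 22.08
tool_pos: [441.5, 82.9, 26.8]
tool_rot: [0.707, 0.707, 0.0, -0.0]
wrist_force: [-1.9, 1.4, 4.2]
opening: 59.9
finger_force: 17.9
```

Run:
```python
from h import *
s=manip.state();print(s["tool_pos"],s["opening"],move([478.5,395,s["tool_pos"][2]]))
```

```text
[441.5111889   82.93583662  26.7796224 ] 59.93510317461225 [3.12064279e+02 3.69878275e+01 2.33096431e-02]
```

play_rows:
  commands:
    - [[0,0,-15],[0,0,0]]
    - [[0,0,-60],[0,0,0]]
    - [[50,6,-80],[0,0,0]]
    - [[105,12,-80],[0,0,0]]
    - [[160,19,-80],[0,0,0]]
    - [[215,25,-80],[0,0,0]]
    - [[265,31,-80],[0,0,0]]
    - [[312,37,-80],[0,0,0]]

```text
t: 23.08
tool_pos: [478.5, 396.8, 107.4]
tool_rot: [0.707, 0.707, 0.0, 0.0]
wrist_force: [0.7, -0.7, -1.3]
opening: 60.1
finger_force: 17.9
```

play_rows:
  commands:
    - [[0,0,0],[0,0,0]]
    - [[0,0,25],[0,0,0]]
    - [[0,0,45],[0,0,0]]
    - [[0,0,58],[0,0,0]]
    - [[0,0,62],[0,0,0]]
    - [[0,0,62],[0,0,0]]

```text
t: 23.82
tool_pos: [478.7, 394.8, 44.9]
tool_rot: [0.707, 0.707, 0.0, 0.0]
wrist_force: [-0.1, -0.3, -0.7]
opening: 60.0
finger_force: 17.9
```

play_rows:
  commands:
    - [[0,0,2],[0,0,0]]
    - [[0,0,4],[0,0,0]]
    - [[0,0,4],[0,0,0]]

```text
t: 24.2
tool_pos: [478.7, 395.2, 41.4]
tool_rot: [0.707, 0.707, 0.0, 0.0]
wrist_force: [-1.8, -0.4, 4.7]
opening: 59.5
finger_force: 17.9
```

Contact. Release, rise straight up, then back off for a check view.

play_rows:
  commands:
    - [[0,0,0],[0,0,0]]
    - [[0,0,0],[0,0,0]]
    - [[0,0,0],[0,0,0]]
    - [[0,0,0],[0,0,0]]
    - [[0,0,-30],[0,0,0]]
    - [[0,0,-70],[0,0,0]]
    - [[0,0,-120],[0,0,0]]
    - [[0,0,-120],[0,0,0]]
  grip: 1

```text
t: 25.2
tool_pos: [479.7, 395.8, 165.1]
tool_rot: [0.707, 0.707, 0.003, 0.0]
wrist_force: [-0.0, 0.3, -0.0]
opening: 93.0
finger_force: 0.0
```

play_rows:
  commands:
    - [[-145,60,-290],[0,0,0]]
    - [[-145,60,-290],[0,0,0]]
    - [[-145,60,-290],[0,0,0]]
    - [[-145,60,-290],[0,0,0]]
    - [[-145,60,-290],[0,0,0]]
    - [[-145,60,-290],[0,0,0]]
    - [[-145,60,-290],[0,0,0]]
    - [[-145,60,-290],[0,0,0]]

```text
t: 26.2
tool_pos: [538.4, 250.5, 448.2]
tool_rot: [0.707, 0.707, -0.001, -0.001]
wrist_force: [-0.2, 0.4, -0.2]
opening: 92.8
finger_force: 0.0
```

Run:
```python
from h import *
p,d=manip.snapshot("wrist"); c=manip.calibration("wrist"); cv2.imwrite("pics/w3.png",p[:,:,::-1])
q=cloud(c,d).reshape(-1,3)
for n,xy,z0,z1 in[("A",(601,233),115,133),("B",(605,124),115,133),("C",(610,14),115,133),("cup",(478,395),66,85),("wide",(685,390),76,95)]:
    m=(np.hypot(q[:,0]-xy[0],q[:,1]-xy[1])<50)&(q[:,2]>z0)&(q[:,2]<z1)
    print(n,m.sum(),[round(v,1) for v in cv2.minEnclosingCircle(q[m,:2].astype(np.float32))[0]],np.median(q[m,2]).round(1))
```

```text
A 1267 [603.7, 231.9] 122.9
B 1088 [607.0, 123.9] 122.8
C 936 [611.4, 16.3] 122.8
cup 477 [478.2, 393.2] 75.0
wide 2415 [685.3, 390.4] 82.7
```

View pics/w3.png

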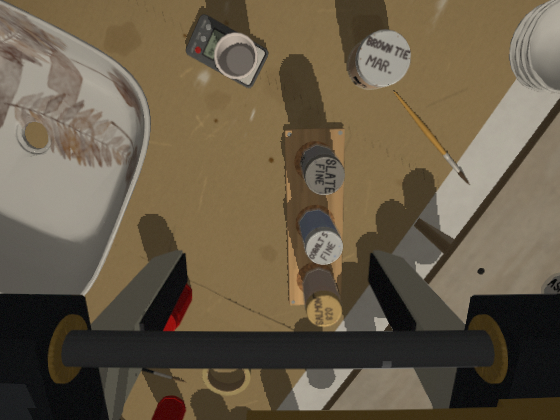

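The cup stands centred on the plate at about (237,57). The jars are on their spots in the order slate, cobalt, salmon, and everything is released.

```bash
python3 -c "
from workcell import manip
print(manip.close_job())"
```

```text
the job is handed in; nothing more can be done
None
```

The job is handed in (no verdict came back): the final view showed the grey, blue and amber jars within about 3 mm of their spots, the cup upright within about 2 mm of the plate's centre, and the squat jar and tape left untouched.

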